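Wedge the guard gate shut

TASK

The yellow panel of the little guard gate has been left ajar: swing it fully shut against its stop post. Then take the orange wedge by its heel, push its thin tip squarely under the free half of the panel from the front (your side), and tap it in until the panel's lower edge rides up onto the wedge's black band and the panel is jammed shut; let go of the wedge and leave it there. Do not drive it in past the band, and leave the two weights behind the gate and the stapler where they are.

Things in the scene. Friction and masses are not known exactly. Their poses are not given: they have to be found in the camera images.
- gate: Fixed low guard gate: two separate grey posts 124 mm high, 224 mm apart, each on a small steel foot. Origin on the worktop midway between them; z up; x points through the gate away from the user; y runs from hinge post (y = -112 mm) to stop post (y = +112 mm). The shut yellow panel's mid plane is at x = -12 mm, covering y = -90 to +104 mm. Bare worktop underneath, no sill.
- gate_panel (a joint): Hinge of the yellow panel (194 mm wide, 100 mm high, 10 mm thick, dark edges, no handle), rad: 0 = fully shut against the stop post, growing as its free end swings to the user's (-x) side, up to 1.1. Vertical axis at gate x = -12, y = -94 mm. Light friction: about 0.5 N at the free end moves it, and it stays where left.
- gate_lift (a joint): How far the panel has ridden up its hinge pin, m: 0 = at rest, lower edge 10 mm above the worktop; at most 0.012. It drops back by its own weight (about 0.5 kg, plus a light spring) unless held up.
- panel_end (a point): Middle of the panel's free vertical edge, 60 mm above the worktop, in the panel's mid plane.
- panel_foot (a point): Point on the panel's lower edge, on the face towards the user, 145 mm from the hinge axis (in the free half of the panel; shut it lies at gate x = -17, y = +51 mm); 10 mm above the worktop when the panel is down.
- wedge: Loose orange wedge, 150 mm long, 0.11 kg. Origin: centre of underside, z up, x to the thin tip. Ramp 40 mm wide, 3 mm high at the tip (x = +75), rising evenly to 27 mm at x = -40. Black band across the ramp 40 to 64 mm behind the tip. Heel: upright ribbed block from x = -40 to -75, 38 mm wide (y), 48 mm high. Self-locking: it stays where pushed under the panel; that takes about 4 to 12 N.
- wedge_tip (a point): Underside of the wedge's thin tip, in the middle of its width.
- wedge_heel (a point): Middle of the wedge's heel block, 34 mm above its underside.
- weight_500: Silver calibration weight with a knob, 43 mm across and 60 mm high, standing behind the hinge half of the gate. Origin at the centre of its underside. A bystander.
- weight_200: Brass-coloured calibration weight with a knob, 33 mm across and 50 mm high, standing behind the hinge half of the gate. Origin at the centre of its underside. A bystander.
- stapler: Red stapler, 136 x 34 x 46 mm, long along its own y. Origin at the centre of its underside. A bystander; the wedge and the stapler may stand in either of two places.

How it is judged:
By the outcome, as a careful person would: the job done as asked, in the order asked, and still so for the second after the job is handed in, with the robot touching nothing.
It also fails if it takes over 64 s, if anything falls off the work surface, if the arm or the gripper's body presses on something with over 40 N, if the wrist force passes 120 N, or if a joint passes its speed limit or range.

ROBOT

A 6-joint arm with a two-finger parallel gripper is mounted at the origin on the work surface; the furniture and walls round the work are solid. World frame = base frame: x ahead of the robot, y to its left, z up, the work surface at z = 0. Lengths are in m, angles in degrees, forces in N, time in s.
With the tool pointing down it reaches from about 0.25 to 0.725 m from the base axis. Payload 9.7 kg.
Tool frame: the origin (TCP) lies midway between the tips of the shut fingers; the grasp point (between the pads) lies 19 mm behind it; z points along the fingers, y is the direction in which the jaws open and shut (so a half turn about z gives the same grasp; the last joint's range is limited). The gripper opens to 85 mm and grips with 20 to 120 N. Pads are 22 mm wide; open, the fingers measure 114 mm over their backs; the gripper's body (76 mm by 85 mm) begins 54 mm behind the grasp point. The pads swing forward as they close: fully open they stand 13 mm farther back than shut.
Start: joints at [66.578, 4.979, 10.078, 95.1, 0, 90], TCP at [0.219, 0.505, 0.231] pointing down, gripper open.
Joint ranges: [-179.16, 179.16], [-48.56, 103.87], [-65.8, 70.77], [-126.05, 130.52], [-82.76, 87.17], [-180, 180]. Speed limits (degrees/s): [127.2, 127.2, 147.25, 180, 180, 180].

INTERFACE

Orientations are given as [roll, pitch, yaw] about the fixed x, y, z axes, in that order (R = Rz(yaw) Ry(pitch) Rx(roll)).
In Python, from workcell import bot, camera, recognise gives the robot as it stands. The module is installed in compiled form; this text tells all that it offers.
- The arm moves only by the tool apply_moves, never from a script. Its argument "targets" is one flat list of numbers, 7 for each row, row after row: the shift along the world's x, y, z in units of 30 mm (1.0 is 30 mm), then the turn, a rotation vector about the world's x, y, z in units of 6 degrees (1.0 is 6 degrees), then the opening, from 0 (shut) to 1 (fully open). A call has 1 to 5 rows; each row is the pose to reach, as a shift and turn from the pose commanded when the call began; what a row does not reach only later rows make up. A row lasts 1/10 s, in which the tool goes at most 50 mm and 8.59 degrees, less where a joint would pass 70% of its speed; a pose out of reach is approached as far as the arm can. A call with a gripper value outside its range is refused whole. The fingers move at their own pace and stop on an object; "newtons" is the grip in N (left out, the last holds). Time passes only in rows, so rows that repeat a pose let the fingers close. It gives the time, the measured TCP pose, the force and the opening at its end, in the units of the state.
- bot.get_obs(): the state, without advancing time (a new reading comes with each control period).
- camera(name): name is "scene" or "top" or "wrist"; returns a dict with "img" (480x640x3 uint8, red, green, blue), "intrinsics" (3x3 intrinsics, pixels), "k1" (the pictures are not rectified: a ray, as slopes to the right and down, at radius r is drawn at 1 + k1 r^2 times it, then the intrinsics apply), "origin" and "rotation" of the camera in the world. Camera axes: x right, y up, looking along -z (the intrinsics and any distortion apply to the point x, -y, -z); pixel columns grow to the right and rows downward; lengths in m; the calibration is good to about 2 mm. A picture is of the moment at which its call begins. There is no depth.
- bot.job_done(): hands the job in, once; it reports no verdict.
Trained networks look in the newest picture that a camera, given by its name, has taken for a name from the list of things; names that differ only in an ending like _2 or _b are one class to them, and where a whole thing is asked for, a point or a joint stands for the part that bears it (a point fixed in the world has none). Each returns a list of dicts, best first, with "conf" (0 to 1); they miss things now and then, are a little off and sometimes report something else, mostly with a low value. They report only what shows in the picture. A call takes as long as a camera call.
- recognise(query, camera): "box" ([left, top, right, bottom] in pixels, round what is visible of it).
The state is a dict: "time": time; "q": joint angles; "qd": joint speeds; "joint_efforts": joint torques, N m; "ee_pos": TCP position; "tcp_rot": TCP orientation; "wrist_force": force on the tool from outside, world axes, zero at the start; "torque": the same for the moment, N m; "opening": finger opening in m.
Only numpy, scipy, OpenCV 4.12 (cv2) and the standard library are available. Lean on these libraries where they do the work, as an engineer would, in place of code of your own. Each camera call takes 0.05 s, during which the arm holds its last target.

## Working session

There is one attempt and no reset: what is moved stays moved. The work goes in short steps, Python scripts to look and compute and a tool call to move; the robot and the scene stay as the last step left them, time stands still between calls to the robot, and variables do not carry over. Pictures are saved under pics/ and viewed, and the job is handed in when it is done.

Besides the shell and the picture viewer there is one more tool, called after ">>>" by a JSON object that holds its "fn" and its "kwargs". apply_moves: Moves the arm, as the interface text tells. Its arguments: {"type":"object","properties":{"targets":{"type":"array"},"newtons":{"type":"number"}},"required":["targets"]}

```bash
mkdir -p pics; cat > h.py <<'E'
import numpy as np, cv2
from workcell import bot, camera, recognise
def ray(c,px):
    K=np.array(c["intrinsics"]);k1=c["k1"]
    d=np.array([(px[0]-K[0,2])/K[0,0],(px[1]-K[1,2])/K[1,1]])
    u=d.copy()
    for _ in range(20): u=d/(1+k1*(u@u))
    return np.array(c["origin"]),np.array(c["rotation"])@np.array([u[0],-u[1],-1])
def at(c,px,z):
    o,d=ray(c,px); return o+d*(z-o[2])/d[2]
def proj(c,P):
    K=np.array(c["intrinsics"]);p=np.array(c["rotation"]).T@(np.array(P)-np.array(c["origin"]))
    u=np.array([p[0],-p[1]])/-p[2]; u=u*(1+c["k1"]*(u@u))
    return np.array([K[0,0]*u[0]+K[0,2],K[1,1]*u[1]+K[1,2]])
def save(c,n): cv2.imwrite("pics/"+n+".png",c["img"][:,:,::-1])
E
python3 - <<'E'
from h import *
for n in ["scene","top"]:
    c=camera(n); save(c,n+"0"); print(n,np.array(c["origin"]).round(3),np.array(c["rotation"]).round(2).tolist())
    for q in ["gate","gate_panel","wedge","wedge_heel","stapler","weight_500","weight_200"]:
        print(q,[(np.round(r["box"]).tolist(),round(r["conf"],2)) for r in recognise(q,n)[:2]])
print(bot.get_obs())
E
```

```text
scene [ 0.015 -0.345  0.654] [45.73, 0.91, -58.8]
gate [([339.0, 216.0, 494.0, 380.0], 0.7)]
gate_panel [([339.0, 271.0, 464.0, 353.0], 0.95)]
wedge [([250.0, 208.0, 283.0, 263.0], 0.56)]
wedge_heel [([250.0, 210.0, 284.0, 262.0], 0.77)]
stapler [([174.0, 180.0, 238.0, 214.0], 0.67)]
weight_500 [([453.0, 289.0, 475.0, 310.0], 0.84), ([484.0, 323.0, 496.0, 339.0], 0.45)]
weight_200 [([453.0, 289.0, 475.0, 310.0], 0.84), ([484.0, 323.0, 496.0, 339.0], 0.45)]
top [ 0.298 -0.011  1.517] [9.71, 0.14, -88.54]
gate [([375.0, 224.0, 469.0, 298.0], 0.85)]
gate_panel [([374.0, 275.0, 457.0, 294.0], 0.66)]
wedge [([270.0, 223.0, 305.0, 279.0], 0.87)]
wedge_heel [([271.0, 221.0, 299.0, 277.0], 0.94)]
stapler [([188.0, 234.0, 241.0, 258.0], 0.83)]
weight_500 [([433.0, 242.0, 452.0, 257.0], 0.76), ([451.0, 252.0, 467.0, 265.0], 0.51)]
weight_200 [([433.0, 242.0, 452.0, 257.0], 0.76), ([451.0, 252.0, 467.0, 265.0], 0.51)]
{'time': 0.8, 'q': array([6.65784501e+01, 4.97633127e+00, 1.00785607e+01, 9.50999386e+01,
       5.83963655e-04, 9.00008431e+01]), 'qd': array([-0.04760359,  0.04207328,  0.07288251, -0.04945438,  0.0814994 ,
        0.00456423]), 'joint_efforts': array([-4.90878901e-04, -5.20045853e+01,  4.64841199e+01,  1.28393785e-03,
       -5.63297999e-05,  1.01216580e-05]), 'ee_pos': array([0.21861542, 0.50467688, 0.23131191]), 'tcp_rot': array([ 1.79997709e+02, -5.83997365e-04,  1.56577607e+02]), 'wrist_force': array([0.2152035 , 0.49845188, 0.81693715]), 'torque': array([-0.00603232,  0.01850936, -0.00300935]), 'opening': 0.08501128374849239}
```

```bash
sed -i 's/^from workcell.*/&\nfrom scipy.spatial.transform import Rotation as R\ndef rot(c): return R.from_euler("xyz",c["rotation"],degrees=True).as_matrix()/; s/np.array(c\["rotation"\])/rot(c)/g' h.py
python3 - <<'E'
from h import *
for n in ["scene","top"]:
    c=camera(n); im=c["img"][:,:,::-1]
    x0,y0,x1,y1={"scene":(170,150,510,390),"top":(180,200,480,310)}[n]
    s={"scene":2.35,"top":2.66}[n]
    cv2.imwrite(f"pics/{n}_z.png",cv2.resize(im[y0:y1,x0:x1],None,fx=s,fy=s,interpolation=cv2.INTER_CUBIC))
    print(n,at(c,(320,240),0).round(3))
    if n=="top":
        for p in [(270,223),(305,223),(270,279),(305,279),(375,224),(469,298),(188,234),(241,258)]: print(p,at(c,p,0).round(3))
E
```

```text
scene [ 0.586 -0.009  0.   ]
top [0.573 0.001 0.   ]
(270, 223) [0.616 0.135 0.   ]
(305, 223) [0.618 0.042 0.   ]
(270, 279) [0.466 0.129 0.   ]
(305, 279) [0.469 0.038 0.   ]
(375, 224) [ 0.62  -0.144  0.   ]
(469, 298) [ 0.429 -0.393  0.   ]
(188, 234) [0.581 0.353 0.   ]
(241, 258) [0.52  0.208 0.   ]
```

View pics/scene_z.png

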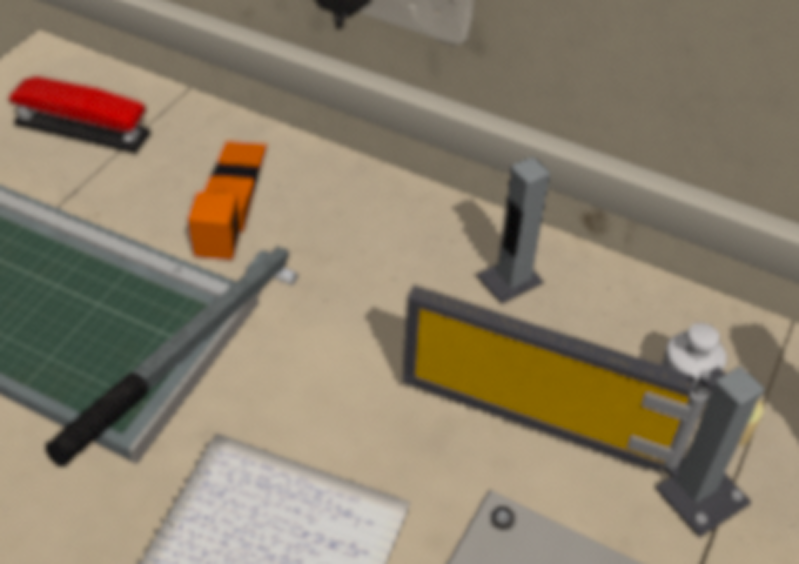

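View pics/top_z.png

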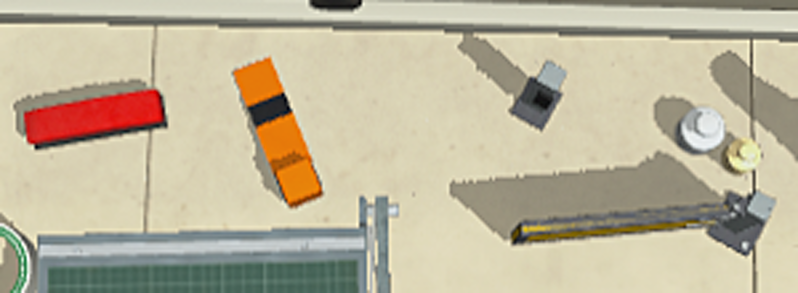

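View pics/scene0.png

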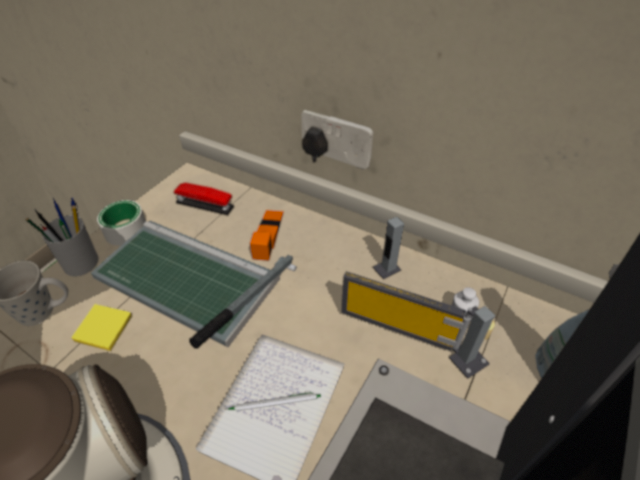

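```bash
python3 - <<'E'
from h import *
c=camera("top"); im=c["img"][:,:,::-1]
def z(n,x0,y0,w,h,s): cv2.imwrite(f"pics/{n}.png",cv2.resize(im[y0:y0+h,x0:x0+w],None,fx=s,fy=s,interpolation=cv2.INTER_CUBIC))
z("tg",370,215,100,75+10,8); z("tw",260,215,60,70,8)
E
```

```text
(no output)
```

View pics/tg.png

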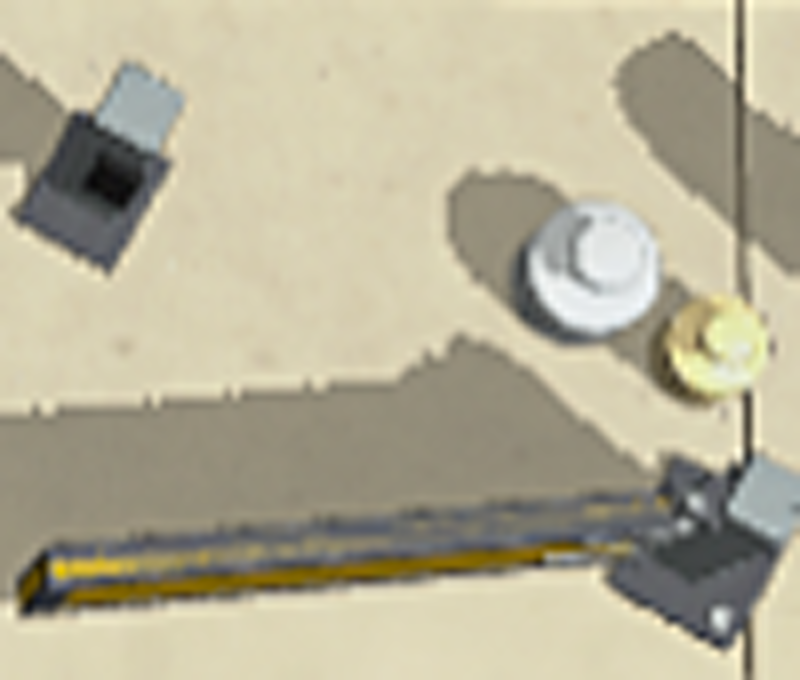

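View pics/tw.png

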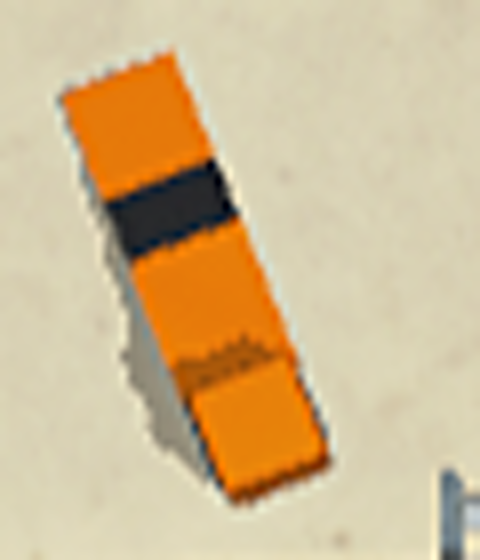

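```bash
python3 - <<'E'
from h import *
c=camera("top")
f=lambda p,o,s=8:((p[0]+.5)/s-.5+o[0],(p[1]+.5)/s-.5+o[1])
g=lambda p,z:at(c,f(p,(370,215)),z)
w=lambda p,z:at(c,f(p,(260,215)),z)
S=g((142,107),.124);H=g((769,498),.124);print(S,H,np.linalg.norm(S-H))
print("feet",[g(p,.004).round(4) for p in [(15,213),(108,272),(608,565),(728,645)]])
d=(S-H)/np.linalg.norm(S-H);O=(S+H)/2;yaw=np.degrees(np.arctan2(d[1],d[0]))-90;print("gate",O,"yaw",yaw)
for p in [(55,545),(38,612),(660,490)]: print("panel",g(p,.11))
t=[w(p,.003) for p in [(62,95),(173,52)]];tip=sum(t)/2;print("tip",tip,np.linalg.norm(t[0]-t[1]))
h=[w(p,.048) for p in [(187,398),(292,358)]];hh=[w(p,.048) for p in [(227,490),(325,454)]]
print("front heel",sum(h)/2,"back",sum(hh)/2, np.linalg.norm(sum(hh)/2-tip))
v=tip-sum(hh)/2;print(np.degrees(np.arctan2(v[1],v[0])))
R_=R.from_euler("z",yaw,degrees=True).as_matrix()
# check in scene
s=camera("scene");im=s["img"][:,:,::-1].copy();im=cv2.resize(im,None,fx=3,fy=3,interpolation=cv2.INTER_CUBIC);im=im[600:1180,740:1500].copy()
O[2]=0
def dot(P,col):
    q=proj(s,P)*3+1-np.array([740,600]); cv2.circle(im,tuple(int(a) for a in q),3,col,-1)
for y in(-.112,.112):
    for z in (0,.124): dot(O+R_@[0,y,z],(0,0,255))
cw=tip.copy();cw[2]=0
yw=np.arctan2(v[1],v[0]);Rw=R.from_euler("z",yw).as_matrix()
for y in(-.02,.02):
    dot(cw+Rw@[0,y,.003],(255,0,0))
    for x in (-.115,-.15): dot(cw+Rw@[x,y*.95,.048],(255,0,0))
cv2.imwrite("pics/chk.png",im)
E
```

```text
[ 0.58468319 -0.16325993  0.124     ] [ 0.46916476 -0.35449142  0.124     ] 0.22341438778777106
feet [array([ 0.5727, -0.1346,  0.004 ]), array([ 0.5537, -0.1655,  0.004 ]), array([ 0.4607, -0.3304,  0.004 ]), array([ 0.4353, -0.3699,  0.004 ])]
gate [ 0.52692398 -0.25887567  0.124     ] yaw -31.135183596529693
panel [ 0.4515327  -0.13927293  0.11      ]
panel [ 0.43105826 -0.13435045  0.11      ]
panel [ 0.47260161 -0.32425391  0.11      ]
tip [0.61340302 0.12348258 0.003     ] 0.039439056454862106
front heel [0.5061389  0.07677735 0.048     ] back [0.47635818 0.06418077 0.048     ] 0.15595830667491845
23.399019138074948
```

View pics/chk.png

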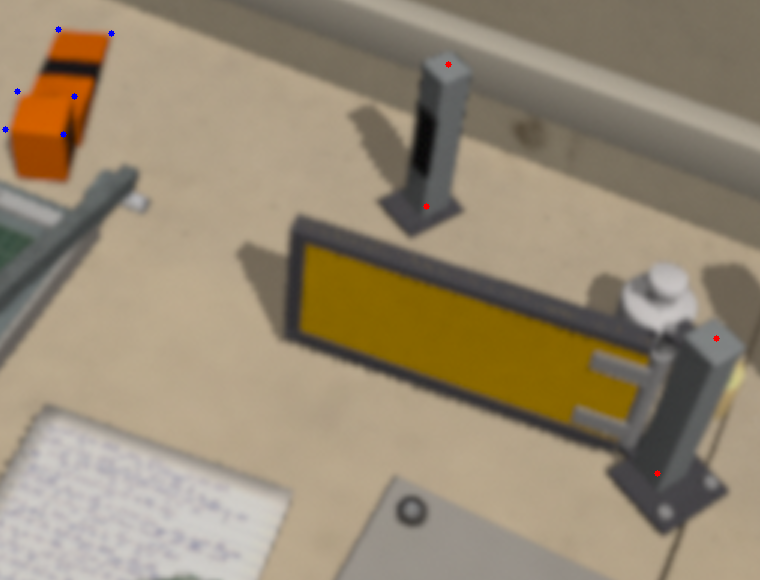

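View pics/top0.png

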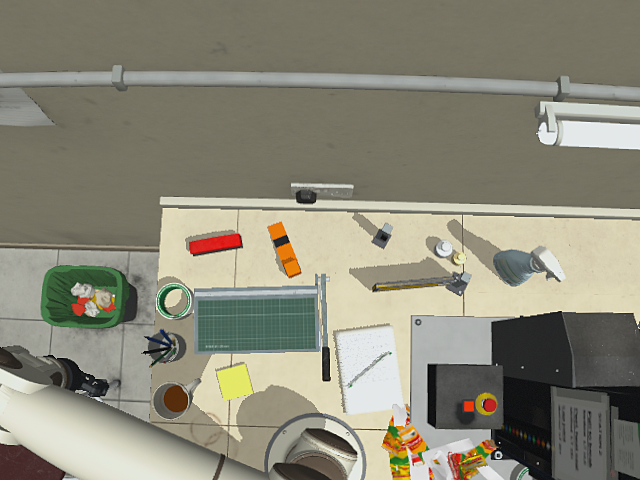

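```bash
cat >> h.py <<'E'
O=np.array([.5269,-.2589,0]);YG=-31.1
RG=R.from_euler("z",YG,degrees=True).as_matrix()
HA=O+RG@[-.012,-.094,0]
def G(x,y,z=0): return O+RG@np.array([x,y,z])
E
python3 - <<'E'
from h import *
print(HA)
for th in [100,97.8,90,80,70,62,58.9]:
  t=np.radians(th);u=np.array([np.cos(t),np.sin(t)]);n=np.array([-u[1],u[0]])
  print(th,[(d,(HA[:2]+.155*u+d*n).round(4)) for d in (.016,.045)])
E
```

```text
[ 0.46807066 -0.33319071  0.        ]
100 [(0.016, array([ 0.4254, -0.1833])), (0.045, array([ 0.3968, -0.1884]))]
97.8 [(0.016, array([ 0.4312, -0.1818])), (0.045, array([ 0.4025, -0.1857]))]
90 [(0.016, array([ 0.4521, -0.1782])), (0.045, array([ 0.4231, -0.1782]))]
80 [(0.016, array([ 0.4792, -0.1778])), (0.045, array([ 0.4507, -0.1727]))]
70 [(0.016, array([ 0.506 , -0.1821])), (0.045, array([ 0.4788, -0.1721]))]
62 [(0.016, array([ 0.5267, -0.1888])), (0.045, array([ 0.5011, -0.1752]))]
58.9 [(0.016, array([ 0.5344, -0.1922])), (0.045, array([ 0.5096, -0.1772]))]
```

>>> {"fn": "apply_moves", "kwargs": {"targets": [0.4,-1.6,0,0,0,0,0,0.8,-3.2,0,0,0,0,0,1.2,-4.8,0,0,0,0,0,1.6,-6.4,0,0,0,0,0,2,-8,0,0,0,0,0], "newtons": 30}}

```text
time: 1.55
ee_pos: [0.2785, 0.2629, 0.2313]
tcp_rot: [180.0, 0.0, 156.6]
wrist_force: [0.3, -0.3, 0.1]
opening: 0.0125
```

>>> {"fn": "apply_moves", "kwargs": {"targets": [0.4,-1.6,0,0,0,0,0,0.8,-3.2,0,0,0,0,0,1.2,-4.8,0,0,0,0,0,1.6,-6.4,0,0,0,0,0,2,-8,0,0,0,0,0]}}

```text
time: 2.05
ee_pos: [0.3386, 0.0227, 0.2317]
tcp_rot: [180.0, 0.1, 156.6]
wrist_force: [1.4, 1.1, -0.3]
opening: 0.0003
```

>>> {"fn": "apply_moves", "kwargs": {"targets": [0.4,-1.6,0,0,0,0,0,0.8,-3.2,0,0,0,0,0,1.2,-4.8,0,0,0,0,0,1.5,-6.2,0,0,0,0,0,1.5,-6.8,0,0,0,0,0]}}

```text
time: 2.55
ee_pos: [0.3838, -0.1825, 0.2307]
tcp_rot: [-180.0, -0.0, 156.4]
wrist_force: [0.8, 1.2, -0.9]
opening: 0.0001
```

>>> {"fn": "apply_moves", "kwargs": {"targets": [0,0,-1.6,0,0,-0.5,0,0,0,-3.2,0,0,-1.3,0,0,0,-4.8,0,0,-1.3,0,0,0,-5.7,0,0,-1.3,0,0,0,-5.7,0,0,-1.3,0]}}

```text
time: 3.05
ee_pos: [0.3814, -0.1783, 0.0568]
tcp_rot: [-180.0, -0.3, 148.8]
wrist_force: [0.1, 0.5, 0.7]
opening: 0.0003
```

>>> {"fn": "apply_moves", "kwargs": {"targets": [0.7,0.1,0,0,0,0,0,1.3,0.15,0,0,0,0,0,1.7,0.2,0,0,0,0,0,2.1,0.25,0,0,0,0,0,2.5,0.25,0,0,0,0,0]}}

```text
time: 3.55
ee_pos: [0.4596, -0.1718, 0.0611]
tcp_rot: [180.0, 0.0, 148.8]
wrist_force: [-0.5, -0.4, 0.6]
opening: 0.0003
```

>>> {"fn": "apply_moves", "kwargs": {"targets": [0.4,0,0,0,0,0,0,0.8,-0.05,0,0,0,0,0,1.2,-0.1,0,0,0,0,0,1.6,-0.15,0,0,0,0,0,1.9,-0.2,0,0,0,0,0]}}

```text
time: 4.05
ee_pos: [0.5166, -0.178, 0.0601]
tcp_rot: [180.0, -0.0, 148.8]
wrist_force: [-0.5, 0.1, 0.1]
opening: 0.0
```

```bash
python3 - <<'E'
from h import *
o=bot.get_obs();print(o["time"],o["ee_pos"].round(4),o["wrist_force"].round(1))
print((RG.T@(o["ee_pos"]-O)).round(4))
for n in("top","scene"):
    c=camera(n);im=c["img"][:,:,::-1]
    x0,y0,x1,y1={"scene":(310,170,510,390),"top":(340,190,490,310)}[n]
    cv2.imwrite(f"pics/push_{n}.png",cv2.resize(im[y0:y1,x0:x1],None,fx=2.7 if n=="scene" else 5,fy=2.7 if n=="scene" else 5,interpolation=cv2.INTER_CUBIC))
E
```

```text
4.05 [ 0.5166 -0.178   0.0601] [-0.5  0.1  0.1]
[-0.0506  0.064   0.0601]
```

View pics/push_scene.png

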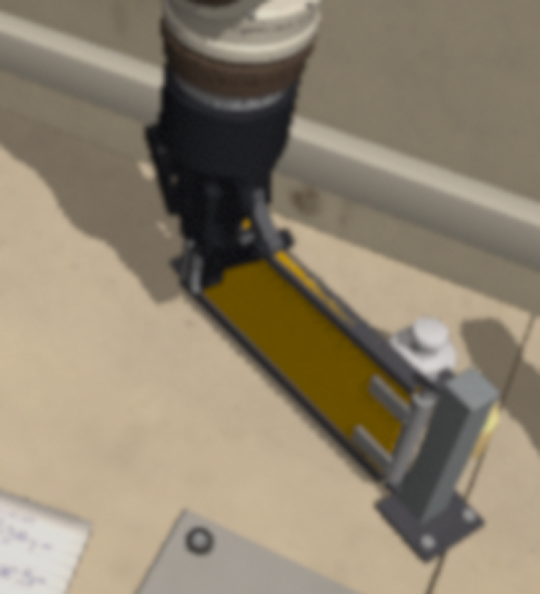

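View pics/push_top.png

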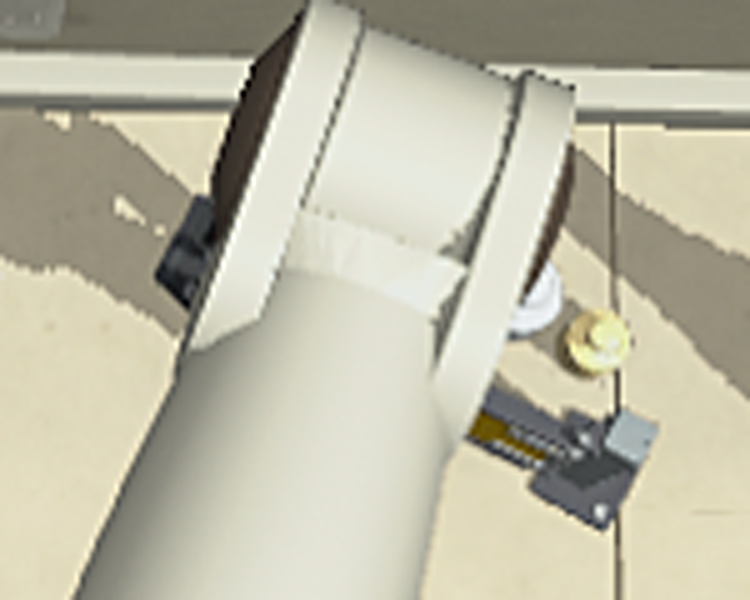

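>>> {"fn": "apply_moves", "kwargs": {"targets": [0.15,-0.09,0,0,0,0,0,0.3,-0.18,0,0,0,0,0,0.43,-0.26,0,0,0,0,0,0.5,-0.3,0,0,0,0,0,0.55,-0.33,0,0,0,0,0]}}

```text
time: 4.65
ee_pos: [0.5302, -0.1863, 0.0597]
tcp_rot: [180.0, -0.3, 148.8]
wrist_force: [-13.5, 12.4, 5.5]
opening: 0.0002
```

>>> {"fn": "apply_moves", "kwargs": {"targets": [0.03,-0.02,0,0,0,0,0,0.06,-0.04,0,0,0,0,0,0.09,-0.055,0,0,0,0,0,0.09,-0.055,0,0,0,0,0]}}

```text
time: 5.05
ee_pos: [0.5315, -0.1869, 0.0594]
tcp_rot: [180.0, -0.5, 148.9]
wrist_force: [-18.0, 15.0, 6.8]
opening: 0.0004
```

>>> {"fn": "apply_moves", "kwargs": {"targets": [-0.6,0.4,0,0,0,0,0,-1.4,0.85,0,0,0,0,0,-1.4,0.85,1.6,0,0,0,0,-1.4,0.85,3.2,0,0,0,0.5,-1.4,0.85,4.8,0,0,0,1]}}

```text
time: 5.55
ee_pos: [0.4922, -0.1638, 0.206]
tcp_rot: [-180.0, -0.0, 148.8]
wrist_force: [1.9, -0.5, 0.2]
opening: 0.0282
```

>>> {"fn": "apply_moves", "kwargs": {"targets": [0,1.6,0,0,0,1.4,1,0,3.2,0,0,0,2.8,1,0,4.8,0,0,0,4.2,1,0,6.4,0,0,0,5.6,1,0,7.9,0,0,0,7,1]}}

```text
time: 6.05
ee_pos: [0.4927, 0.0749, 0.2047]
tcp_rot: [-180.0, 0.1, -168.9]
wrist_force: [1.0, -0.4, -0.2]
opening: 0.0852
```

>>> {"fn": "apply_moves", "kwargs": {"targets": [0,0,0,0,0,1.4,1,0,0,0,0,0,2.1,1,0,0,0,0,0,2.1,1]}}

```text
time: 6.35
ee_pos: [0.4929, 0.0735, 0.2045]
tcp_rot: [-180.0, 0.0, -156.5]
wrist_force: [0.3, 0.2, 0.6]
opening: 0.0858
```

```bash
python3 - <<'E'
from h import *
o=bot.get_obs();print(o["time"],o["ee_pos"].round(4),o["tcp_rot"].round(1),o["q"].round(0))
c=camera("wrist");save(c,"w1");print(c["origin"],c["rotation"])
W=np.array([.6134,.1235,0]);Rw=R.from_euler("z",23.4,degrees=True).as_matrix()
for p in [(0,.02,.003),(0,-.02,.003),(-.115,.019,.048),(-.115,-.019,.048),(-.15,-.019,.048),(-.15,.019,.048)]: print(p,proj(c,W+Rw@np.array(p)).round(0))
c=camera("top");im=c["img"][215:315,360:480,::-1];cv2.imwrite("pics/tshut.png",cv2.resize(im,None,fx=6,fy=6,interpolation=cv2.INTER_CUBIC))
c=camera("scene");im=c["img"][190:380,320:500,::-1];cv2.imwrite("pics/sshut.png",cv2.resize(im,None,fx=3,fy=3,interpolation=cv2.INTER_CUBIC))
E
```

```text
6.35 [0.4929 0.0735 0.2045] [-180.     0.  -156.5] [  8.  -3.  -1.  92.  -0. -15.]
[0.43169793 0.04665302 0.34784513] [-1.53230692e+01  6.40994234e-02  1.13482288e+02]
(0, 0.02, 0.003) [331. 332.]
(0, -0.02, 0.003) [292. 332.]
(-0.115, 0.019, 0.048) [334. 235.]
(-0.115, -0.019, 0.048) [288. 235.]
(-0.15, -0.019, 0.048) [287. 193.]
(-0.15, 0.019, 0.048) [335. 193.]
```

View pics/w1.png

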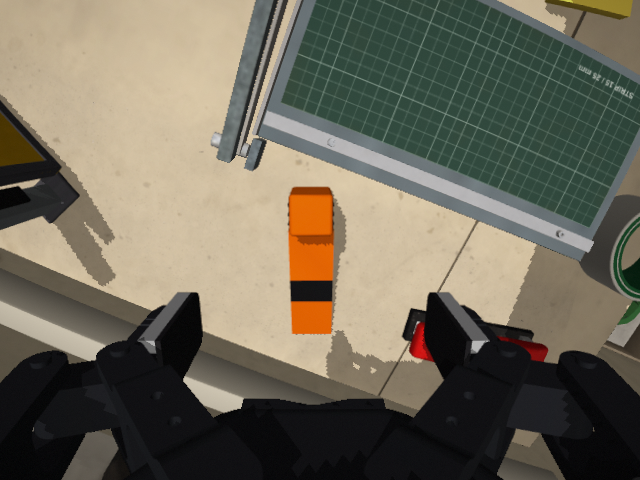

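View pics/tshut.png

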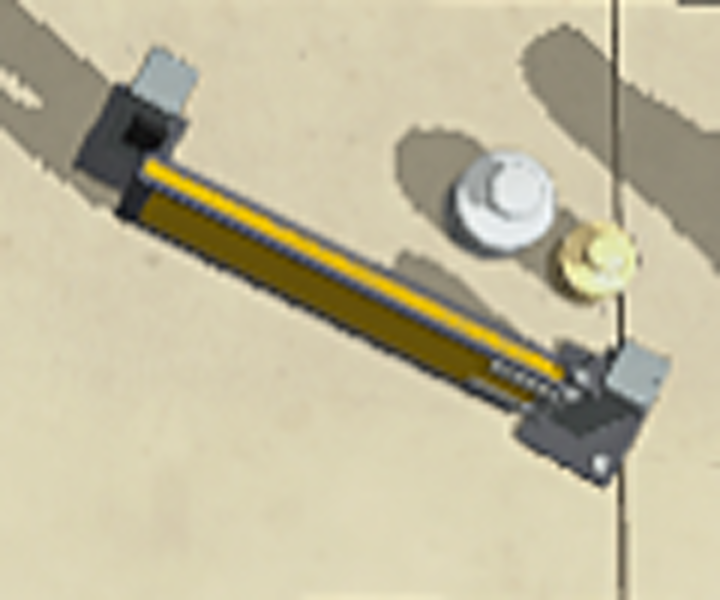

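View pics/sshut.png

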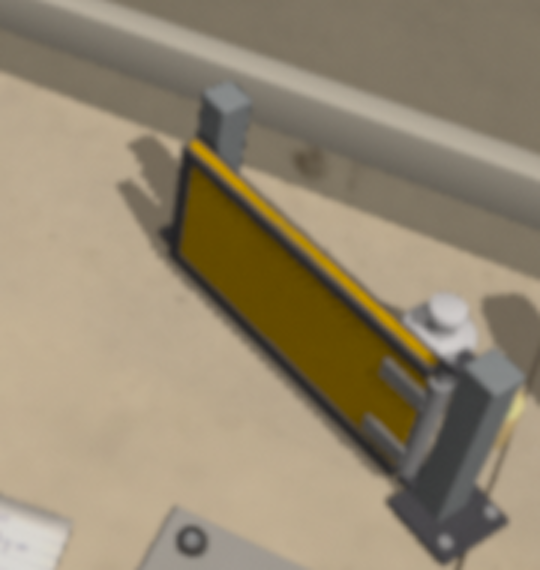

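```bash
python3 - <<'E'
from h import *
c=camera("top")
f=lambda p:((p[0]+.5)/6-.5+360,(p[1]+.5)/6-.5+215)
for nm,p in [("back",(160,152)),("back",(570,358)),("front",(140,190)),("front",(545,385)),("yel",(147,167)),("yel",(555,372))]:
    P=at(c,f(p),.11);print(nm,(RG.T@(P-O)*1000).round(1))
im=c["img"][215:315,360:480,::-1];im=cv2.resize(im,None,fx=6,fy=6,interpolation=cv2.INTER_CUBIC)
for x in(-.017,-.007):
  for y in (-.09,.104):
    for z in (.01,.11):
      q=(proj(c,G(x,y,z))-[360,215]+.5)*6-.5
      cv2.circle(im,tuple(int(a) for a in q),3,(0,0,255) if z>.05 else (255,0,0),-1)
cv2.imwrite("pics/shutchk.png",im)
E
```

```text
back [-23.7  98.5 110. ]
back [ -6.1 -87.3 110. ]
front [-41.5  97.2 110. ]
front [-21.1 -84.2 110. ]
yel [-31.8  99.7 110. ]
yel [-14.3 -85.  110. ]
```

View pics/shutchk.png

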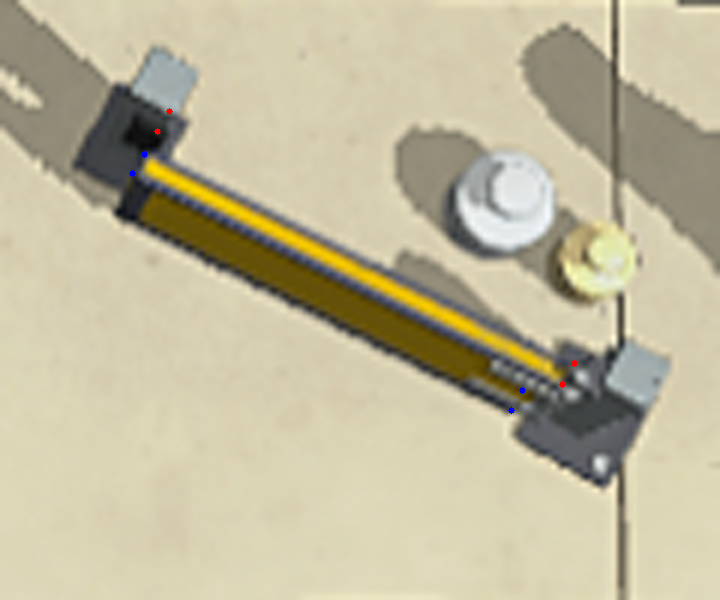

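>>> {"fn": "apply_moves", "kwargs": {"targets": [-0.1,-1.6,0,0,0,-1.4,0,-0.3,-3.2,0,0,0,-2.8,0,-0.4,-4.8,0,0,0,-4.2,0,-0.6,-6.4,0,0,0,-5.6,0,-0.75,-8,0,0,0,-7,0]}}

```text
time: 7.05
ee_pos: [0.4696, -0.1691, 0.2045]
tcp_rot: [180.0, 0.0, 160.9]
wrist_force: [2.0, 0.4, 0.5]
opening: 0.0121
```

>>> {"fn": "apply_moves", "kwargs": {"targets": [0,-0.4,-1,0,0,-1.4,0,0,-0.4,-2.5,0,0,-2.1,0,0,-0.4,-4,0,0,-2.1,0,0,-0.4,-4.3,0,0,-2.1,0,0,-0.4,-4.3,0,0,-2.1,0]}}

```text
time: 7.55
ee_pos: [0.4695, -0.1788, 0.0747]
tcp_rot: [-180.0, -0.1, 148.7]
wrist_force: [-0.0, -0.2, 0.1]
opening: 0.0001
```

```bash
python3 - <<'E'
from h import *
o=bot.get_obs();print(o["time"],o["ee_pos"].round(4),o["tcp_rot"].round(1),(RG.T@(o["ee_pos"]-O)).round(4))
c=camera("wrist");save(c,"w2")
E
```

```text
7.55 [ 0.4695 -0.1788  0.0747] [-1.800e+02 -1.000e-01  1.487e+02] [-0.0906  0.0389  0.0747]
```

View pics/w2.png

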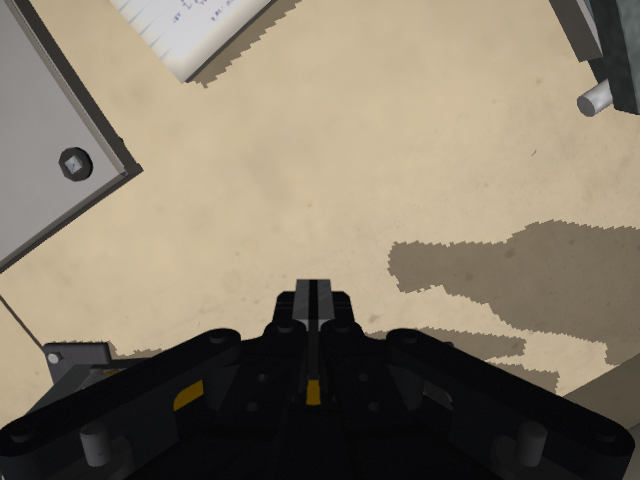

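>>> {"fn": "apply_moves", "kwargs": {"targets": [-0.33,-0.54,0.4,0,0,0,0,0.2,-0.85,0.4,0,0,0,0,0.7,-1.15,0.4,0,0,0,0,0.95,-1.3,0.4,0,0,0,0,1.1,-1.4,0.4,0,0,0,0]}}

```text
time: 8.1
ee_pos: [0.5046, -0.2213, 0.0892]
tcp_rot: [180.0, 0.1, 148.8]
wrist_force: [-1.1, 0.1, 0.4]
opening: -0.0002
```

>>> {"fn": "apply_moves", "kwargs": {"targets": [0.1,-0.06,0,0,0,0,0,0.15,-0.09,0,0,0,0,0,0.2,-0.12,0,0,0,0,0,0.2,-0.12,0,0,0,0,0]}}

```text
time: 8.5
ee_pos: [0.5089, -0.224, 0.0874]
tcp_rot: [180.0, -0.1, 148.8]
wrist_force: [-2.7, 2.5, 2.3]
opening: -0.0002
```

```bash
cat > look.py <<'E'
from h import *
import sys
t=sys.argv[1]
o=bot.get_obs();print(o["time"],o["ee_pos"].round(4),o["tcp_rot"].round(1),(RG.T@(o["ee_pos"]-O)).round(4),o["wrist_force"].round(1),o["opening"])
a=[]
for n in("top","scene"):
    c=camera(n);x0,y0={"scene":(310,190),"top":(350,200)}[n]
    im=cv2.resize(c["img"][y0:y0+190 if n=="scene" else y0+110,x0:x0+190 if n=="scene" else x0+120,::-1],(570,570) if n=="scene" else (600,550),interpolation=cv2.INTER_CUBIC)
    cv2.imwrite(f"pics/{t}_{n}.png",im)
E
python3 look.py p2
```

```text
8.5 [ 0.5089 -0.224   0.0874] [ 1.800e+02 -1.000e-01  1.488e+02] [-0.0335  0.0206  0.0874] [-2.7  2.5  2.3] -0.00022964217316038185
```

View pics/p2_scene.png

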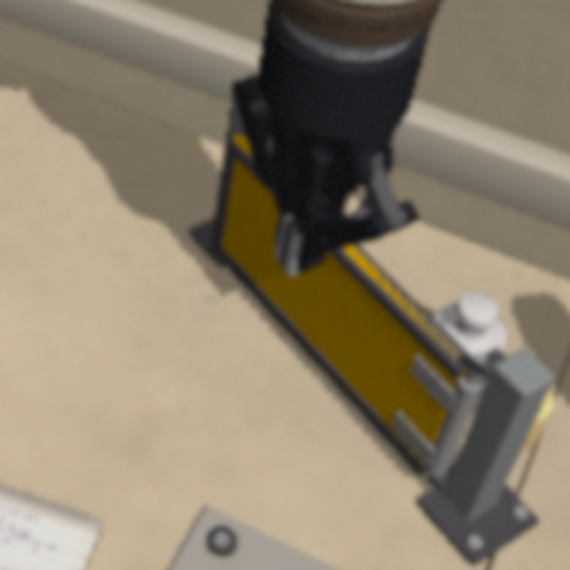

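>>> {"fn": "apply_moves", "kwargs": {"targets": [0.05,-0.03,0,0,0,0,0,0.05,-0.03,0,0,0,0,0,0.02,-0.01,0,0,0,0,0,-0.01,0.005,0,0,0,0,0,-0.04,0.02,0,0,0,0,0]}}

```text
time: 9.1
ee_pos: [0.5082, -0.2239, 0.0874]
tcp_rot: [-180.0, 0.0, 148.8]
wrist_force: [0.1, 0.2, 0.9]
opening: -0.0002
```

>>> {"fn": "apply_moves", "kwargs": {"targets": [-0.03,0.02,0,0,0,0,0,-0.06,0.04,0,0,0,0,0,-0.09,0.055,0,0,0,0,0,-0.15,0.09,0,0,0,0,0,-0.25,0.15,0,0,0,0,0]}}

```text
time: 9.6
ee_pos: [0.5005, -0.2194, 0.0872]
tcp_rot: [-180.0, 0.0, 148.8]
wrist_force: [0.2, 0.2, -0.6]
opening: -0.0
```

```bash
python3 look.py p3
```

```text
9.6 [ 0.5005 -0.2194  0.0872] [-180.     0.   148.8] [-0.043   0.0202  0.0872] [ 0.2  0.2 -0.6] -2.2188161560667498e-05
```

View pics/p3_scene.png

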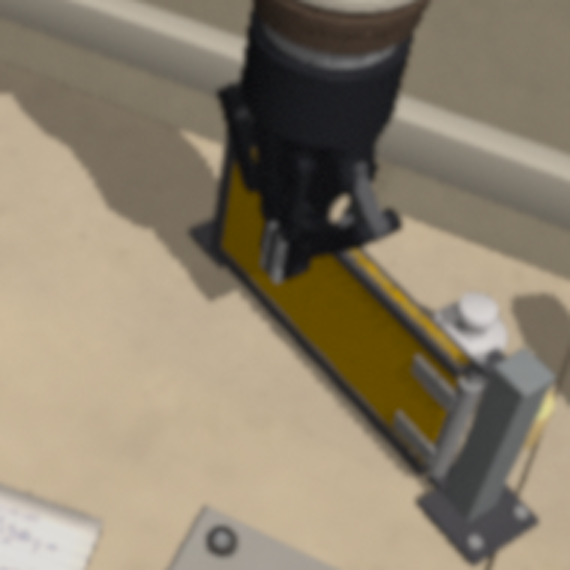

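```bash
python3 - <<'E'
from h import *
c=camera("scene");im=cv2.imread("pics/p3_scene.png")
for P in [(-.017,.104,.01),(-.017,.104,.11),(-.017,-.09,.01),(-.017,-.09,.11),(-.035,.103,.01)]:
    q=(proj(c,G(*P))-[310,190])*3+1;print(P,q.round(0));cv2.circle(im,tuple(int(a) for a in q),2,(255,0,255),-1)
cv2.imwrite("pics/p3c.png",im)
E
```

```text
(-0.017, 0.104, 0.01) [223. 244.]
(-0.017, 0.104, 0.11) [239. 130.]
(-0.017, -0.09, 0.01) [421. 477.]
(-0.017, -0.09, 0.11) [463. 368.]
(-0.035, 0.103, 0.01) [200. 255.]
```

View pics/p3c.png

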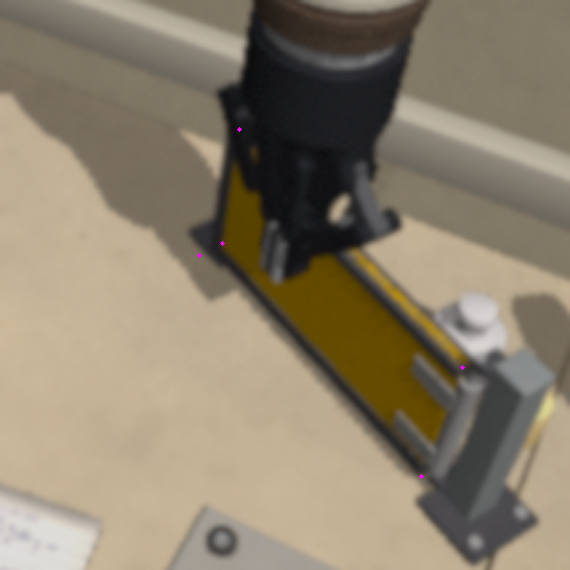

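>>> {"fn": "apply_moves", "kwargs": {"targets": [-0.6,0.4,0,0,0,0,0,-1.2,0.8,0.5,0,0,0,0,-1.4,0.9,2,0,0,0,0,-1.4,0.9,3.6,0,0,0,0.5,-1.2,2.4,3.9,0,0,0.5,1]}}

```text
time: 10.25
ee_pos: [0.4657, -0.1502, 0.2097]
tcp_rot: [180.0, 0.4, 151.5]
wrist_force: [-0.1, -0.5, 0.1]
opening: 0.0278
```

>>> {"fn": "apply_moves", "kwargs": {"targets": [0.2,1.5,0,0,0,1.4,1,0.4,3,0,0,0,2.8,1,0.6,4.5,0,0,0,4.2,1,0.8,6,0,0,0,5.6,1,1,7.4,0,0,0,7,1]}}

```text
time: 10.75
ee_pos: [0.4946, 0.0767, 0.2045]
tcp_rot: [-180.0, 0.0, -165.9]
wrist_force: [0.8, 1.0, 0.3]
opening: 0.0856
```

```bash
python3 look.py p4; python3 - <<'E'
from h import *
c=camera("top");im=cv2.imread("pics/p4_top.png")
for x in(-.017,-.007):
  for y in (-.09,.104):
    for z in (.01,.11):
      q=(proj(c,G(x,y,z))-[350,200]+.5)*5-.5
      cv2.circle(im,tuple(int(a) for a in q),2,(0,0,255) if z>.05 else (255,0,0),-1)
cv2.imwrite("pics/p4c.png",im)
E
```

```text
10.75 [0.4946 0.0767 0.2045] [-180.     0.  -165.9] [-0.201   0.2706  0.2045] [0.8 1.  0.3] 0.08561769613166798
```

View pics/p4c.png

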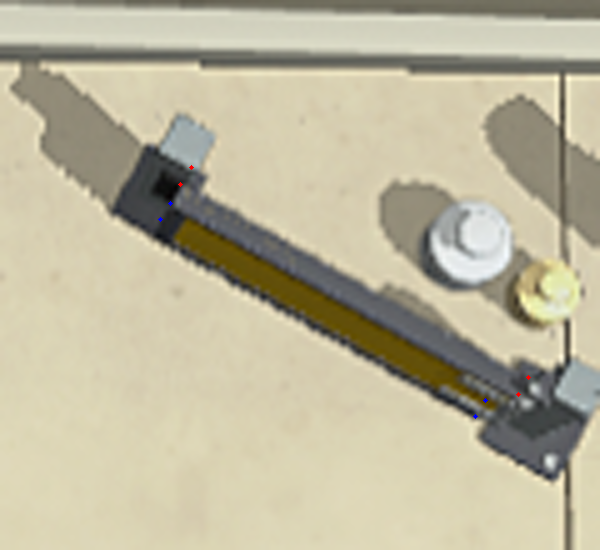

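>>> {"fn": "apply_moves", "kwargs": {"targets": [-0.2,-1.6,0,0,0,-1.4,0,-0.4,-3.2,0,0,0,-2.8,0,-0.6,-4.8,0,0,0,-4.2,0,-0.8,-6.4,0,0,0,-5.6,0,-0.9,-8,0,0,0,-7,0]}}

```text
time: 11.4
ee_pos: [0.4664, -0.1682, 0.2047]
tcp_rot: [-180.0, 0.0, 151.3]
wrist_force: [1.3, -0.5, 0.1]
opening: 0.0123
```

>>> {"fn": "apply_moves", "kwargs": {"targets": [0,-1.5,0,0,0,-0.5,0,0,-1.6,-1.5,0,0,-0.55,0,0,-1.6,-3,0,0,-0.55,0,0,-1.6,-3.8,0,0,-0.55,0,0,-1.6,-3.8,0,0,-0.55,0]}}

```text
time: 11.9
ee_pos: [0.465, -0.2136, 0.0867]
tcp_rot: [-179.9, -0.3, 148.3]
wrist_force: [0.9, -0.5, 0.0]
opening: 0.0001
```

>>> {"fn": "apply_moves", "kwargs": {"targets": [0.3,-0.18,0,0,0,0,0,0.6,-0.36,0,0,0,0,0,0.9,-0.54,0,0,0,0,0,1.1,-0.66,0,0,0,0,0,1.2,-0.72,0,0,0,0,0]}}

```text
time: 12.4
ee_pos: [0.504, -0.2349, 0.0907]
tcp_rot: [180.0, -0.1, 148.5]
wrist_force: [-7.8, 7.2, 7.2]
opening: 0.0002
```

```bash
python3 look.py p5
```

```text
12.4 [ 0.504  -0.2349  0.0907] [ 1.800e+02 -1.000e-01  1.485e+02] [-0.032   0.0088  0.0907] [-7.8  7.2  7.2] 0.00016267685379502052
```

View pics/p5_scene.png

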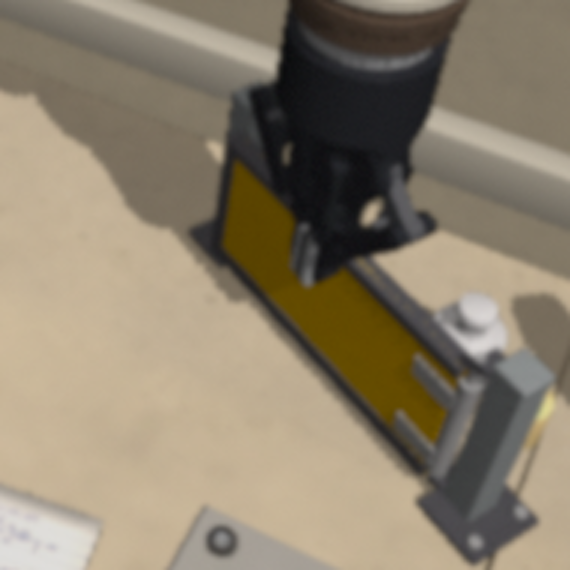

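View pics/p5_top.png

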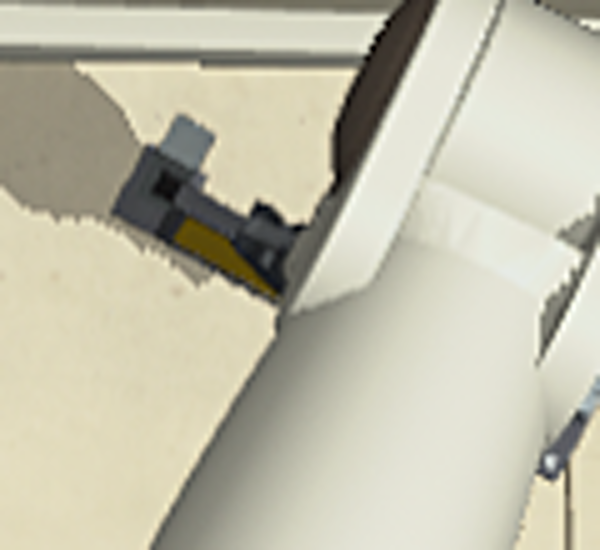

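```bash
python3 - <<'E'
from h import *
c=camera("wrist");save(c,"w5")
E
```

```text
(no output)
```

View pics/w5.png

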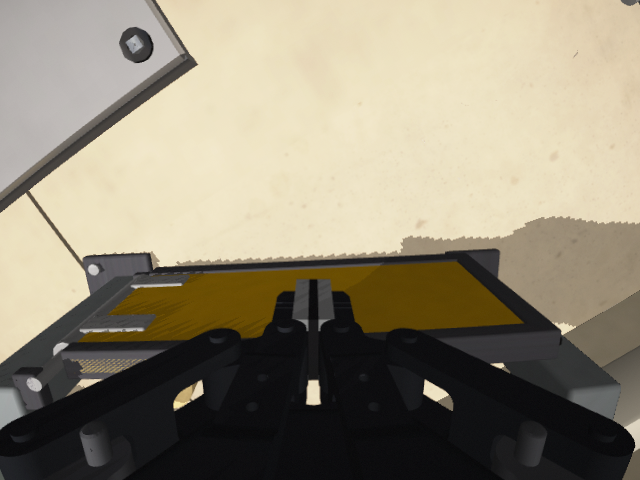

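```bash
python3 - <<'E'
from h import *
c=camera("top")
f=lambda p:((p[0]+.5)/8-.5+370,(p[1]+.5)/8-.5+215)
a=at(c,f((93,187)),.004);b=at(c,f((699,548)),.004);d=a-b
print(a,b,np.linalg.norm(d),np.degrees(np.arctan2(d[1],d[0]))-90, [(RG.T@(p-O)*1000).round(1) for p in(a,b)])
f=lambda p:((p[0]+.5)/5-.5+350,(p[1]+.5)/5-.5+200)
for nm,p,z in [("topback end",(205,190),.11),("topfront end",(182,215),.11),("topback hinge",(525,365),.11),("botfront end",(160,238),.01),("botfront hinge",(478,415),.01),("pad",(168,185),.08)]:
    P=at(c,f(p),z);print(nm,P.round(4),(RG.T@(P-O)*1000).round(1))
w=camera("wrist")
for nm,p,z in [("bf h",(150,270),.01),("bf e",(462,254),.01),("tf e",(557,330),.11),("tf h",(75,347),.11),("foot h",(85,255),.004),("foot e",(497,250),.004)]:
    P=at(w,p,z);print(nm,P.round(4),(RG.T@(P-O)*1000).round(1))
im=w["img"][200:440,0:640,::-1];cv2.imwrite("pics/w5z.png",cv2.resize(im[:, 340:640],None,fx=2.6,fy=2.4))
E
```

```text
[ 0.58206537 -0.16031304  0.004     ] [ 0.4669496  -0.36060625  0.004     ] 0.2310173357086299 -29.887544851002872 [array([ -3.7, 112.9,   4. ]), array([   1.2, -118.1,    4. ])]
topback end [ 0.5636 -0.173   0.11  ] [-13.   92.5 110. ]
topfront end [ 0.5508 -0.1618  0.11  ] [-29.7  95.5 110. ]
topback hinge [ 0.4806 -0.3306  0.11  ] [ -2.6 -85.3 110. ]
botfront end [ 0.5563 -0.161   0.01  ] [-25.4  99.   10. ]
botfront hinge [ 0.4668 -0.3282  0.01  ] [-15.6 -90.4  10. ]
pad [ 0.5713 -0.1578  0.08  ] [-14.2 109.5  80. ]
bf h [ 0.464  -0.3331  0.01  ] [-15.5 -96.   10. ]
bf e [ 0.5584 -0.1585  0.01  ] [-24.9 102.3  10. ]
tf e [ 0.5563 -0.158   0.11  ] [-27.  101.5 110. ]
tf h [ 0.4656 -0.32    0.11  ] [-20.9 -83.9 110. ]
foot h [ 0.4331 -0.3684  0.004 ] [ -23.8 -142.2    4. ]
foot e [ 0.5712 -0.1362  0.004 ] [-25.4 127.9   4. ]
```

View pics/w5z.png

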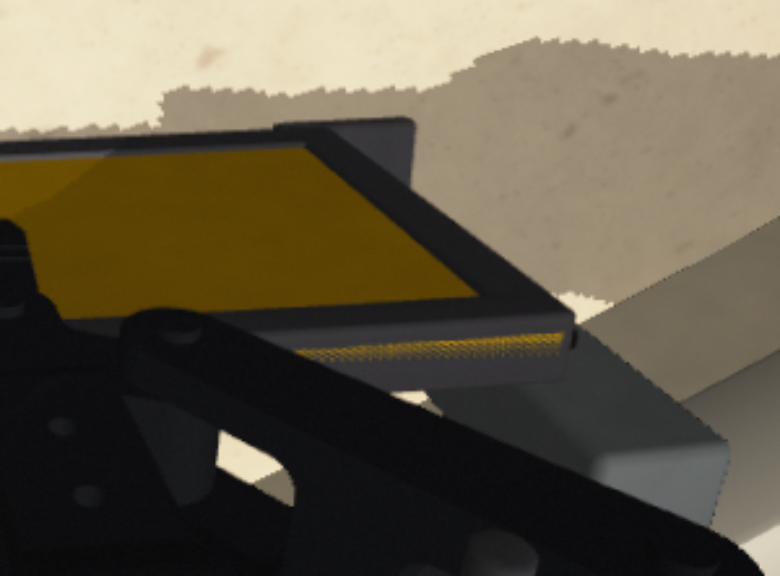

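>>> {"fn": "apply_moves", "kwargs": {"targets": [-0.15,0.09,0.1,0,0,0,0,-0.3,0.3,0.33,0,0,0,0,-0.2,0.5,0.33,0,0,0,0,-0.1,0.45,0.33,0,0,0,0,0.05,0.35,0.33,0,0,0,0]}}

```text
time: 13.15
ee_pos: [0.5056, -0.2243, 0.1004]
tcp_rot: [180.0, 0.0, 148.5]
wrist_force: [0.1, 0.5, -0.1]
opening: 0.0001
```

>>> {"fn": "apply_moves", "kwargs": {"targets": [0.1,-0.06,0,0,0,0,0,0.2,-0.12,0,0,0,0,0,0.3,-0.18,0,0,0,0,0,0.3,-0.18,0,0,0,0,0]}}

```text
time: 13.55
ee_pos: [0.511, -0.2272, 0.0994]
tcp_rot: [179.9, -0.6, 148.5]
wrist_force: [-18.7, 16.4, 11.7]
opening: 0.0
```

```bash
python3 look.py p6;python3 - <<'E'
from h import *
c=camera("wrist");save(c,"w6")
E
```

```text
13.55 [ 0.511  -0.2272  0.0994] [179.9  -0.6 148.5] [-0.03    0.0189  0.0994] [-18.7  16.4  11.7] 3.563671318822993e-05
```

View pics/w6.png

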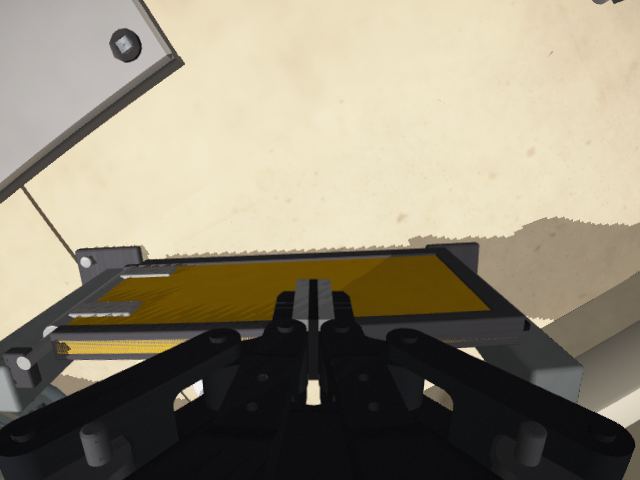

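View pics/p4_scene.png

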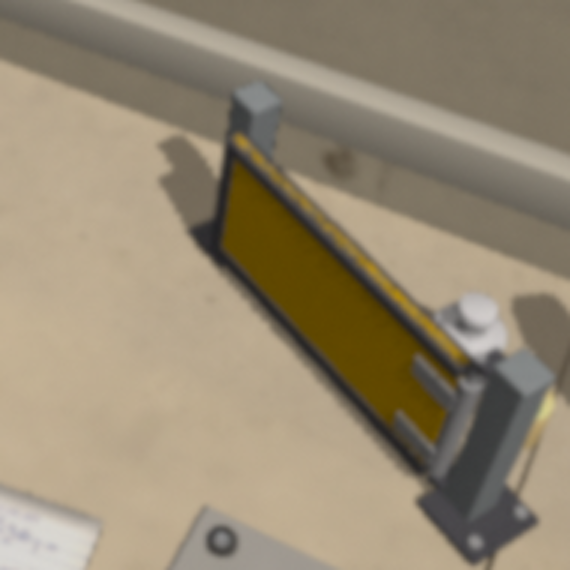

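```bash
python3 - <<'E'
from h import *
w=camera("wrist");im=w["img"][:,:,::-1]
a=cv2.resize(im[230:400,380:600],None,fx=3.6,fy=3.4,interpolation=cv2.INTER_CUBIC);cv2.imwrite("pics/w6r.png",a)
a=cv2.resize(im[230:420,0:220],None,fx=3.6,fy=3.1,interpolation=cv2.INTER_CUBIC);cv2.imwrite("pics/w6l.png",a)
E
```

```text
(no output)
```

View pics/w6r.png

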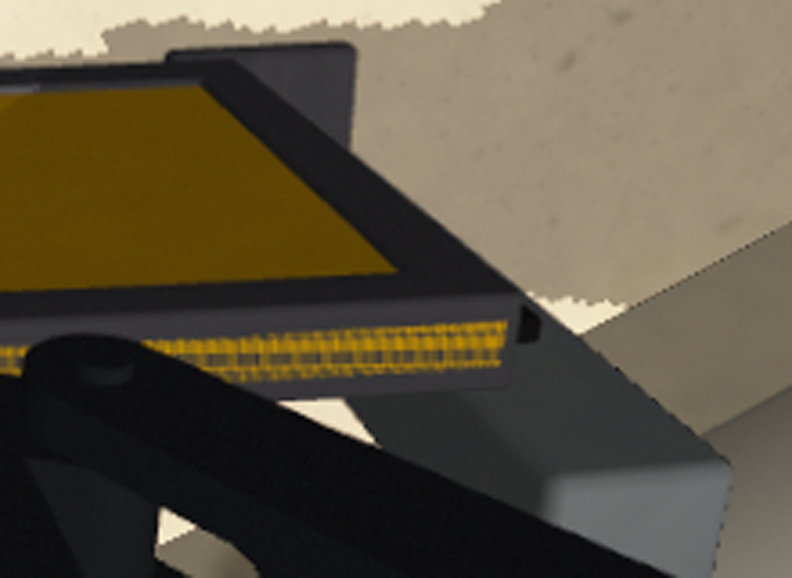

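View pics/w6l.png

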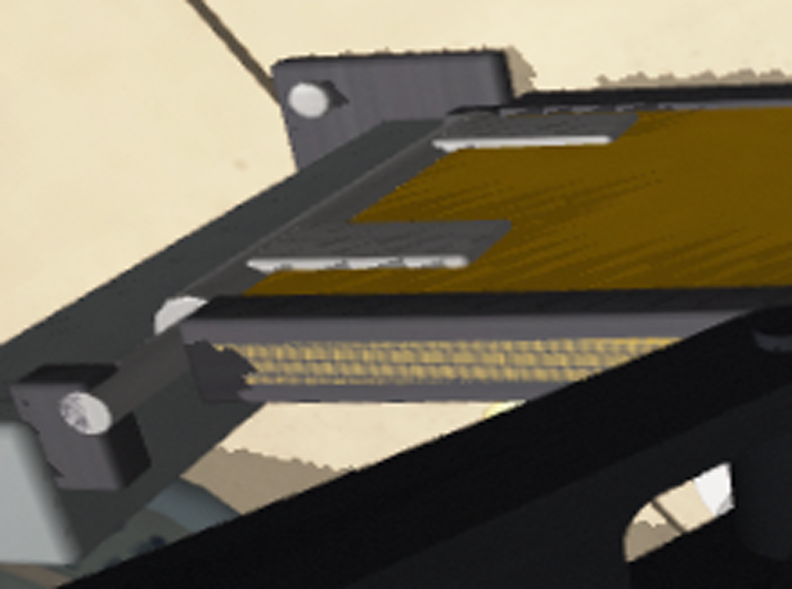

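```bash
python3 - <<'E'
from h import *
w=camera("wrist")
def ang(n,p,q,z):
    P=at(w,p,z);Q=at(w,q,z);d=Q-P;print(n,(RG.T@(P-O)*1000).round(1),(RG.T@(Q-O)*1000).round(1),np.degrees(np.arctan2(d[1],d[0]))-90)
l=lambda p:(p[0]/3.6,230+p[1]/3.1)
r=lambda p:(380+p[0]/3.6,230+p[1]/3.4)
ang("hfoot",l((285,64)),l((500,51)),.004)
ang("sfoot",r((175,52)),r((350,44)),.004)
ang("panel bottom",l((520,95)),r((235,62)),.01)
ang("panel top front",l((215,298)),r((517,294)),.11)
ang("panel top back",l((240,402)),r((510,385)),.11)
ang("stop post top front",r((550,480)),r((730,465)),.124)
E
```

```text
hfoot [ -21.9 -141.3    4. ] [-24.8 -98.2   4. ] -27.350626765653516
sfoot [-24.3  95.5   4. ] [-25.7 128.5   4. ] -28.754485552621702
panel bottom [-16.7 -92.7  10. ] [-24.  104.7  10. ] -28.994241862950147
panel top front [-22.1 -85.1 110. ] [-25.6 102.8 110. ] -30.024506548031994
panel top back [ -6.3 -85.4 110. ] [-13.4 103.9 110. ] -28.943130743939342
stop post top front [ -9.7 101.5 124. ] [-10.5 122.1 124. ] -28.976877583995062
```

>>> {"fn": "apply_moves", "kwargs": {"targets": [-0.1,0.06,0,0,0,0,0,-0.2,0.12,0,0,0,0,0,-0.24,0.145,0,0,0,0,0,-0.28,0.17,0,0,0,0,0,-0.32,0.19,0,0,0,0,0]}}

```text
time: 14.3
ee_pos: [0.5047, -0.2244, 0.1001]
tcp_rot: [-180.0, 0.0, 148.5]
wrist_force: [0.3, -0.1, 0.3]
opening: -0.0
```

>>> {"fn": "apply_moves", "kwargs": {"targets": [-0.05,0.03,0,0,0,0,0,-0.15,0.09,0,0,0,0,0,-0.4,0.24,0,0,0,0,0,-1,0.6,0,0,0,0,0.2,-1.2,0.8,1.5,0,0,0,0.5]}}

```text
time: 14.8
ee_pos: [0.4629, -0.1977, 0.1383]
tcp_rot: [-179.9, -0.8, 148.5]
wrist_force: [0.6, -0.3, -0.2]
opening: 0.0282
```

```bash
python3 - <<'E'
from h import *
P=(G(-.0204,.0051))
cy=-28.8
R2=R.from_euler("z",cy,degrees=True).as_matrix()
print("newO",(P-R2@[-.017,.007,0]).round(4))
o=bot.get_obs();print(o["ee_pos"],o["tcp_rot"],o["wrist_force"].round(1))
w=camera("wrist");save(w,"w7")
E
```

```text
newO [ 0.5236 -0.2583  0.    ]
[ 0.46291221 -0.19770632  0.13834247] [-179.87913205   -0.80022057  148.46877364] [ 0.6 -0.3 -0.2]
```

View pics/w7.png

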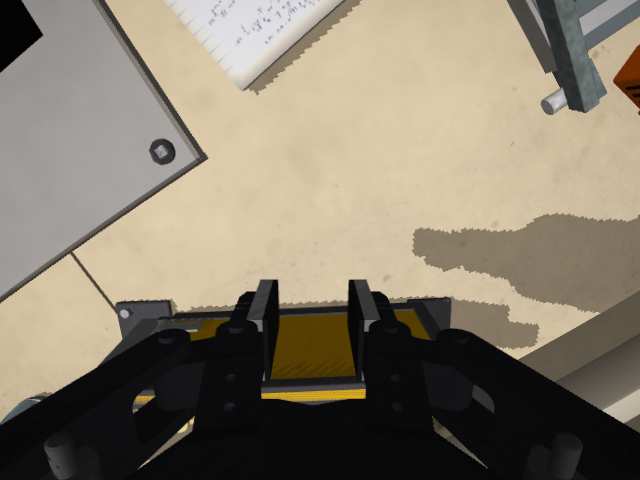

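>>> {"fn": "apply_moves", "kwargs": {"targets": [0.2,1.6,0.3,0,0,1.4,1,0.35,3.2,0.8,0,0,2.8,1,0.55,4.8,1,0,0,4.2,1,0.75,6.4,1,0,0,5.6,1,0.9,8,1,0,0,7,1]}}

```text
time: 15.35
ee_pos: [0.4955, 0.0418, 0.1761]
tcp_rot: [-180.0, 0.1, -169.2]
wrist_force: [0.3, -0.1, -0.5]
opening: 0.0854
```

>>> {"fn": "apply_moves", "kwargs": {"targets": [0.05,0.95,0,0,0,1.4,1,0.05,0.95,0,0,0,2.15,1,0.05,0.95,0,0,0,2.15,1]}}

```text
time: 15.65
ee_pos: [0.4968, 0.0693, 0.1755]
tcp_rot: [-180.0, 0.0, -156.4]
wrist_force: [-0.3, -0.0, 0.3]
opening: 0.0856
```

```bash
sed -i 's/^O=.*/O=np.array([.5236,-.2583,0]);YG=-28.8/' h.py; python3 look.py p8; python3 - <<'E'
from h import *
c=camera("top");im=cv2.imread("pics/p8_top.png")
for x in(-.017,-.007):
  for y in (-.09,.104):
    for z in (.01,.11):
      q=(proj(c,G(x,y,z))-[350,200]+.5)*5-.5
      cv2.circle(im,tuple(int(a) for a in q),2,(0,0,255) if z>.05 else (255,0,0),-1)
cv2.imwrite("pics/p8c.png",im)
c=camera("wrist");save(c,"w8")
E
```

```text
15.65 [0.4968 0.0693 0.1755] [-180.     0.  -156.4] [-0.1813  0.2742  0.1755] [-0.3 -0.   0.3] 0.08558833413918593
```

View pics/p8c.png

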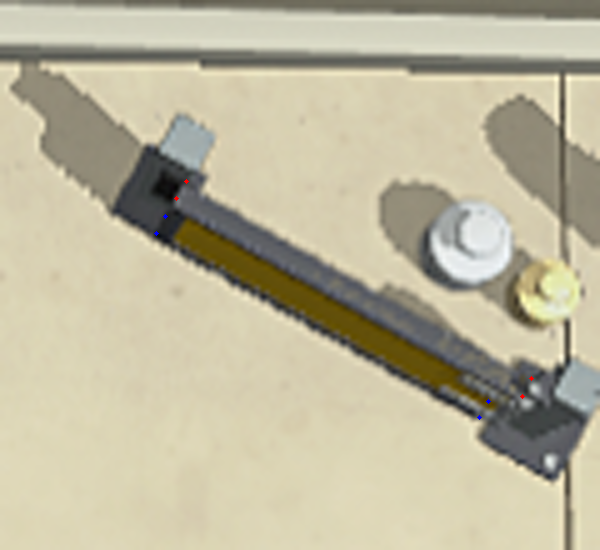

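View pics/w8.png

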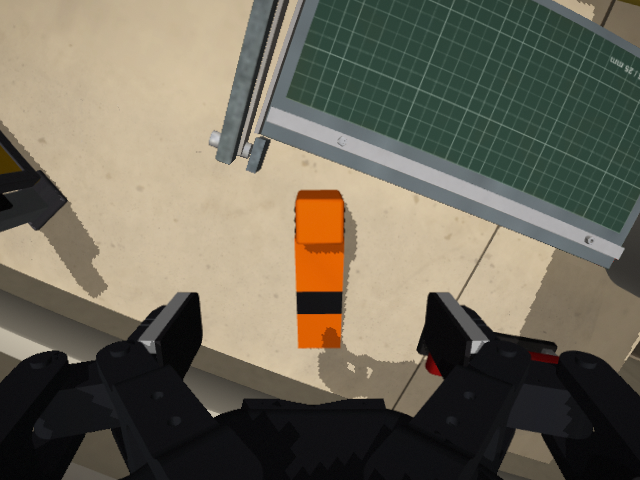

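>>> {"fn": "apply_moves", "kwargs": {"targets": [-0.18,0.05,-1.6,0,0,0,1,-0.18,0.05,-3.2,0,0,0,1,-0.18,0.05,-4.6,0,0,0,1,-0.18,0.05,-5.3,0,0,0,1,-0.18,0.05,-5.3,0,0,0,1]}}

```text
time: 16.35
ee_pos: [0.4893, 0.0688, 0.013]
tcp_rot: [179.9, -0.3, -156.8]
wrist_force: [-0.1, 0.3, 0.0]
opening: 0.0852
```

>>> {"fn": "apply_moves", "kwargs": {"targets": [0,0,0,0,0,0,0.3,0,0,0,0,0,0,0.3,0,0,0,0,0,0,0.3,0,0,0,0,0,0,0.3,0,0,0,0,0,0,0.3], "newtons": 50}}

```text
time: 16.85
ee_pos: [0.4927, 0.07, 0.0179]
tcp_rot: [-180.0, 0.2, -156.6]
wrist_force: [-0.4, -0.3, 7.8]
opening: 0.035
```

```bash
python3 - <<'E'
from h import *
o=bot.get_obs();print(o["ee_pos"],o["tcp_rot"],o["wrist_force"].round(1),o["opening"])
w=camera("wrist");save(w,"w9")
E
```

```text
[0.49268481 0.06997059 0.01788463] [-1.79955495e+02  1.51404762e-01 -1.56628691e+02] [-0.4 -0.3  7.8] 0.03503289411443155
```

View pics/w9.png

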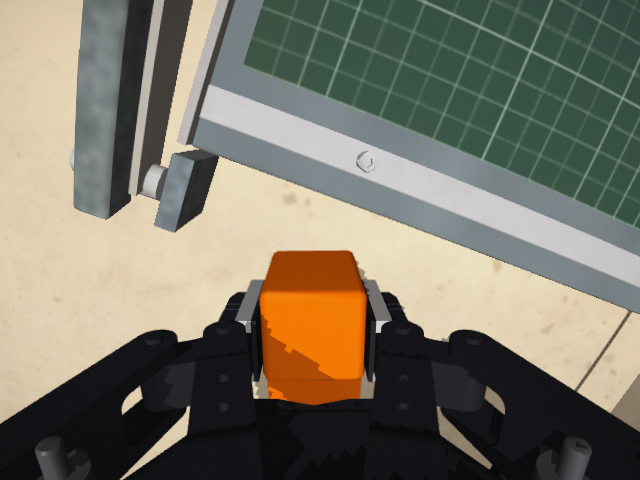

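>>> {"fn": "apply_moves", "kwargs": {"targets": [0,0,0.5,0,0,0,0.2,0,0,2,0,0,0,0.2,0,0,3.6,0,0,0,0.2,0,-0.8,4.4,0,0,-1.2,0.2,0,-2,4.4,0,0,-2.5,0.2], "newtons": 60}}

```text
time: 17.4
ee_pos: [0.4934, 0.0103, 0.1537]
tcp_rot: [-180.0, 0.4, -171.8]
wrist_force: [0.3, -0.5, -0.9]
opening: 0.0354
```

>>> {"fn": "apply_moves", "kwargs": {"targets": [-0.3,-1.3,0,0,0,-1.3,0.2,-0.8,-2.6,0,0,0,-2.6,0.2,-1.5,-3.8,0,0,0,-3.9,0.2,-2.3,-4.5,0,0,0,-5.2,0.2,-3,-4.8,0,0,0,-6.2,0.2]}}

```text
time: 17.9
ee_pos: [0.4004, -0.1357, 0.1492]
tcp_rot: [-180.0, 0.0, 150.8]
wrist_force: [0.3, 0.3, -2.3]
opening: 0.0355
```

```bash
python3 - <<'E'
from h import *
o=bot.get_obs();print(o["ee_pos"],o["tcp_rot"],o["wrist_force"].round(1),o["opening"], (RG.T@(o["ee_pos"]-O)).round(4))
w=camera("wrist");save(w,"w10");c=camera("scene");save(c,"s10")
E
```

```text
[ 0.40037297 -0.13570485  0.14921776] [-1.79989324e+02  3.16870042e-02  1.50756286e+02] [ 0.3  0.3 -2.3] 0.035456943193603985 [-0.167   0.0481  0.1492]
```

View pics/s10.png

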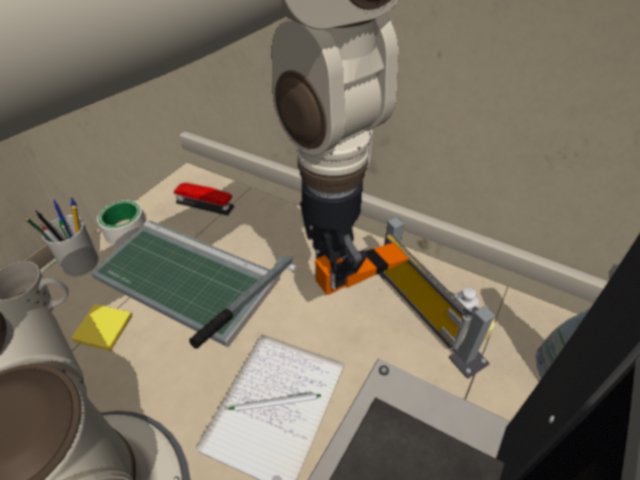

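View pics/w10.png

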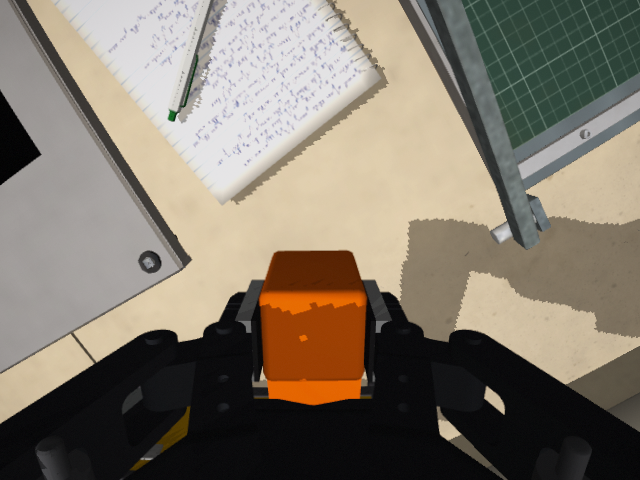

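>>> {"fn": "apply_moves", "kwargs": {"targets": [-0.25,0.25,-1,0,0,0.05,0.2,-0.25,0.25,-2.5,0,0,0.05,0.2,-0.25,0.25,-3.6,0,0,0.05,0.2,-0.25,0.25,-4.2,0,0,0.05,0.2,-0.25,0.25,-4.3,0,0,0.05,0.2]}}

```text
time: 18.5
ee_pos: [0.3937, -0.126, 0.0182]
tcp_rot: [-180.0, -0.1, 151.6]
wrist_force: [-0.2, -0.6, 0.8]
opening: 0.035
```

>>> {"fn": "apply_moves", "kwargs": {"targets": [0,0,0,0,0,0,0.2,0,0,0,0,0,0,0.2]}}

```text
time: 18.7
ee_pos: [0.3949, -0.1267, 0.0204]
tcp_rot: [180.0, 0.1, 151.5]
wrist_force: [-0.4, 0.2, -1.7]
opening: 0.0354
```

```bash
python3 look.py p11
```

```text
18.7 [ 0.3949 -0.1267  0.0204] [1.800e+02 1.000e-01 1.515e+02] [-0.1762  0.0534  0.0204] [-0.4  0.2 -1.7] 0.03537276719889704
```

View pics/p11_scene.png

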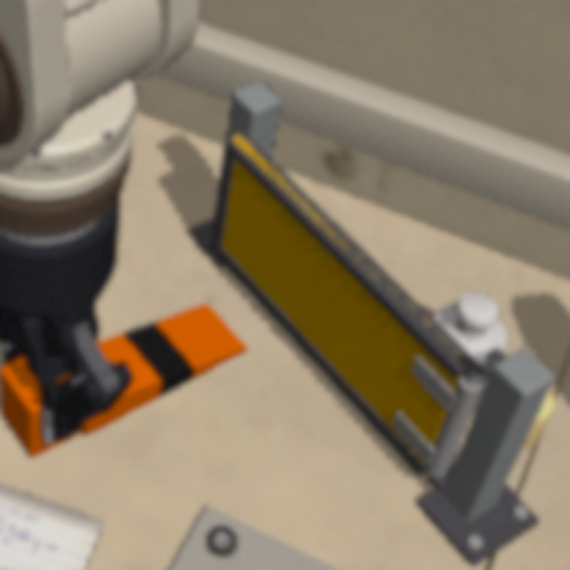

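View pics/p11_top.png

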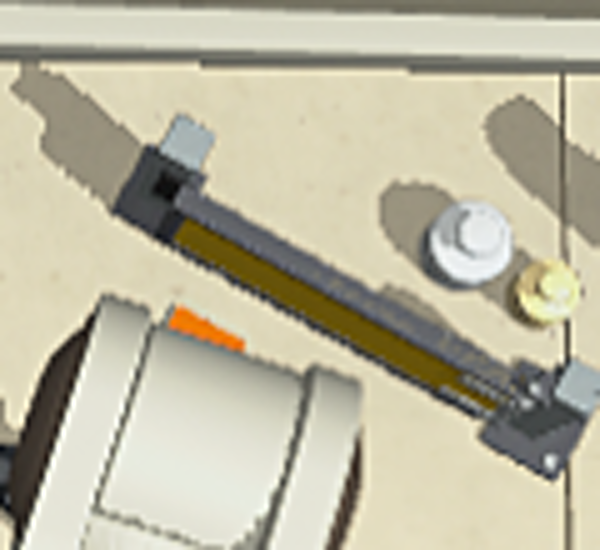

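```bash
python3 - <<'E'
from h import *
c=camera("top")
f=lambda p:((p[0]+.5)/5-.5+350,(p[1]+.5)/5-.5+200)
for p in [(178,308),(245,347)]: print((RG.T@(at(c,f(p),.005)-O)*1000).round(1))
for p in [(160,238),(478,415)]: print((RG.T@(at(c,f(p),.01)-O)*1000).round(1))
c=camera("scene")
f=lambda p:(p[0]/3+310,p[1]/3+190)
for p in [(208,304),(246,350)]: print("sc",(RG.T@(at(c,f(p),.005)-O)*1000).round(1))
for p in [(221,254),(420,475)]: print("sc",(RG.T@(at(c,f(p),.01)-O)*1000).round(1))
E
```

```text
[-45.   74.6   5. ]
[-45.3  34.1   5. ]
[-18.3 101.   10. ]
[-16.1 -88.6  10. ]
sc [-43.5  73.1   5. ]
sc [-44.8  33.    5. ]
sc [-15.5  98.4  10. ]
sc [-17.2 -87.7  10. ]
```

>>> {"fn": "apply_moves", "kwargs": {"targets": [0.44,-0.24,-0.06,0,0,0,0.2,0.88,-0.48,-0.08,0,0,0,0.2,1.23,-0.67,-0.08,0,0,0,0.2,1.46,-0.8,-0.08,0,0,0,0.2,1.61,-0.88,-0.08,0,0,0,0.2]}}

```text
time: 19.4
ee_pos: [0.443, -0.1533, 0.0179]
tcp_rot: [180.0, 0.0, 151.5]
wrist_force: [-5.2, 2.8, 9.2]
opening: 0.0352
```

>>> {"fn": "apply_moves", "kwargs": {"targets": [0.09,-0.05,0,0,0,0,0.2,0.18,-0.1,0,0,0,0,0.2,0.26,-0.145,0,0,0,0,0.2,0.35,-0.19,0,0,0,0,0.2,0.35,-0.19,0,0,0,0,0.2]}}

```text
time: 19.9
ee_pos: [0.4514, -0.1579, 0.0179]
tcp_rot: [180.0, -0.2, 151.5]
wrist_force: [-14.8, 8.3, 16.1]
opening: 0.0355
```

```bash
python3 look.py p12
```

```text
19.9 [ 0.4514 -0.1579  0.0179] [180.   -0.2 151.5] [-0.1117  0.0532  0.0179] [-14.8   8.3  16.1] 0.03550374376532617
```

View pics/p12_scene.png

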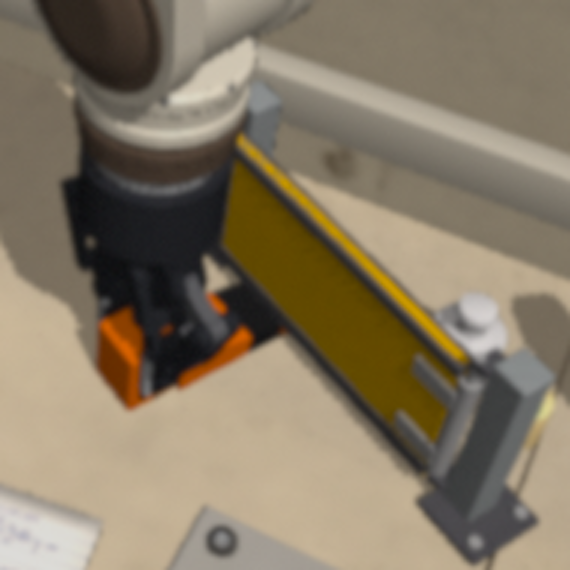

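>>> {"fn": "apply_moves", "kwargs": {"targets": [0.09,-0.05,0.03,0,0,0,0.2,0.18,-0.1,0.03,0,0,0,0.2,0.27,-0.15,0.03,0,0,0,0.2,0.35,-0.19,0.03,0,0,0,0.2,0.41,-0.225,0.03,0,0,0,0.2]}}

```text
time: 20.5
ee_pos: [0.4633, -0.1645, 0.0179]
tcp_rot: [180.0, -0.3, 151.5]
wrist_force: [-13.2, 7.2, 9.2]
opening: 0.0351
```

```bash
python3 look.py p13
```

```text
20.5 [ 0.4633 -0.1645  0.0179] [180.   -0.3 151.5] [-0.098   0.0532  0.0179] [-13.2   7.2   9.2] 0.035087781761657943
```

View pics/p13_scene.png

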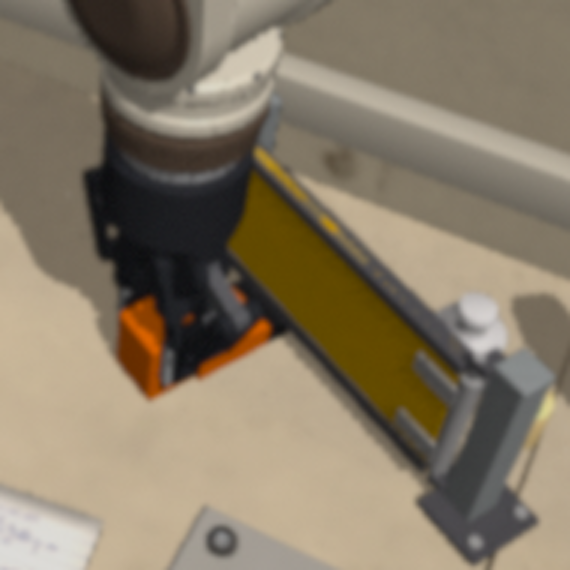

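>>> {"fn": "apply_moves", "kwargs": {"targets": [-0.02,0.01,0,0,0,0,0.2,-0.04,0.02,0,0,0,0,0.6,-0.04,0.02,0,0,0,0,0.8,-0.04,0.02,0,0,0,0,0.9,-0.04,0.02,0,0,0,0,0.9]}}

```text
time: 21.1
ee_pos: [0.4642, -0.165, 0.0178]
tcp_rot: [180.0, 0.0, 151.5]
wrist_force: [-0.2, -0.5, 0.6]
opening: 0.0772
```

>>> {"fn": "apply_moves", "kwargs": {"targets": [0,0,0.6,0,0,0,0.9,0,0,1.6,0,0,0,0.9,-0.3,0.2,3.2,0,0,0,0.9,-0.9,0.8,4.5,0,0,0,0.9,-1.5,2,5.5,0,0,0,0.9]}}

```text
time: 21.6
ee_pos: [0.419, -0.1056, 0.185]
tcp_rot: [180.0, 0.1, 151.3]
wrist_force: [0.5, 1.4, 0.4]
opening: 0.0771
```

>>> {"fn": "apply_moves", "kwargs": {"targets": [-0.3,1.6,0,0,0,0,0.9,-0.6,3.2,0,0,0,0,0.9,-0.9,4.8,0,0,0,0,0.9,-1.2,6.4,0,0,0,0,0.9,-1.2,6.4,0,0,0,0,0.9]}}

```text
time: 22.1
ee_pos: [0.3819, 0.0917, 0.1828]
tcp_rot: [179.9, -0.0, 151.9]
wrist_force: [-0.5, 0.5, -0.4]
opening: 0.0767
```

```bash
python3 look.py p14; python3 - <<'E'
from h import *
c=camera("top"); im=c["img"][205:295,340:470,::-1];cv2.imwrite("pics/p14t.png",cv2.resize(im,None,fx=6,fy=6,interpolation=cv2.INTER_CUBIC))
c=camera("scene");im=c["img"][200:350,310:470,::-1];cv2.imwrite("pics/p14s.png",cv2.resize(im,None,fx=4,fy=4,interpolation=cv2.INTER_CUBIC))
E
```

```text
22.1 [0.3819 0.0917 0.1828] [179.9  -0.  151.9] [-0.2928  0.2385  0.1828] [-0.5  0.5 -0.4] 0.07668838081893828
```

View pics/p14s.png

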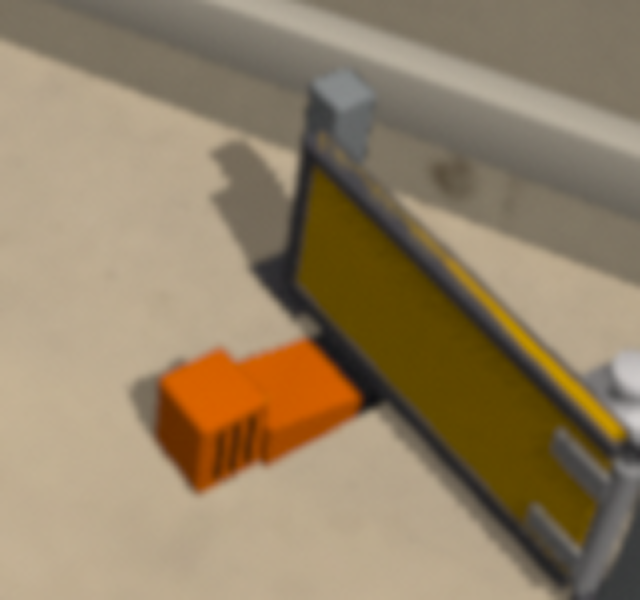

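View pics/p14t.png

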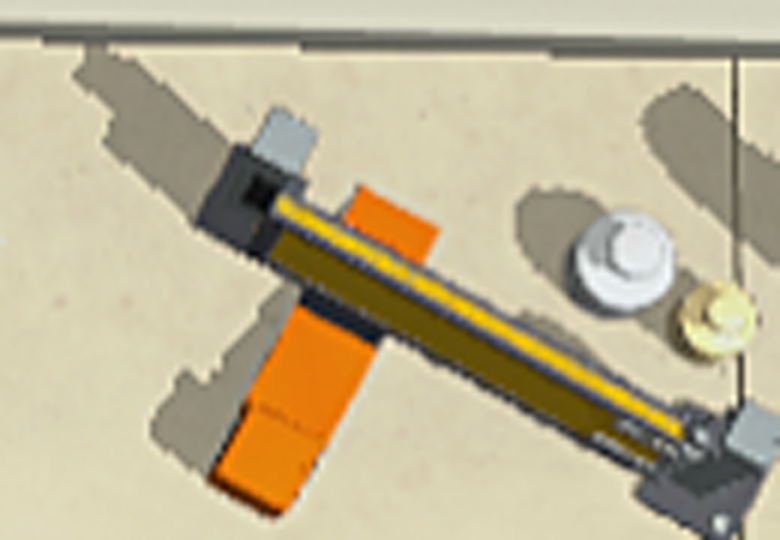

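```bash
python3 - <<'E'
from h import *
c=camera("top")
f=lambda p:((p[0]+.5)/6-.5+340,(p[1]+.5)/6-.5+205)
for n,p,z in [("tip",(362,185),.003),("tip",(441,230),.003),("band rear",(300,306),.0164),("band rear",(379,349),.0164),("heel back top",(217,465),.048),("heel back top",(285,500),.048),("panel bf e",(262,262),.0138),("panel bf h",(640,472),.0138)]:
    print(n,(RG.T@(at(c,f(p),z)-O)*1000).round(1))
c=camera("scene");f=lambda p:(p[0]/4+310,p[1]/4+200)
for n,p,z in [("band rear",(308,338),.0164),("band rear",(362,402),.0164),("pbf e",(297,290),.014),("pbf h",(560,590),.014)]: print("sc",n,(RG.T@(at(c,f(p),z)-O)*1000).round(1))
E
```

```text
tip [35.2 74.4  3. ]
tip [35.2 34.5  3. ]
band rear [-28.4  72.2  16.4]
band rear [-27.5  33.3  16.4]
heel back top [-111.4   70.2   48. ]
heel back top [-109.8   38.1   48. ]
panel bf e [-19.3  95.9  13.8]
panel bf h [-16.9 -91.4  13.8]
sc band rear [-28.3  71.9  16.4]
sc band rear [-29.9  29.9  16.4]
sc pbf e [-13.8  99.5  14. ]
sc pbf h [-18.6 -87.9  14. ]
```

```bash
python3 - <<'E'
from h import *
print(bot.job_done())
E
```

```text
the job is handed in; nothing more can be done
None
```

The panel is swung shut and the wedge is jammed under its free half, with the panel's lower edge in the middle of the black band. The job is handed in at about 22 s on the robot's clock.

- **Closing the panel:** It took four pushes. After the first, at 23 N, the panel ended up about 5° open. The next two I could not confirm as shut. The last push met the stop firmly at 25 N, and the panel stayed put when I backed off slowly.
- **Setting the wedge:** I took it by the heel and pushed it in about 78 mm, with 15–17 N along the push (part of that from pressing down on the worktop). I then let go and moved the arm well clear.

**Last checks:**
- **Wedge depth:** The top camera puts the tip at gate x ≈ +35 mm and the band's rear edge at ≈ −28 mm. The panel's face is at ≈ −17 mm, so it rests about 52 mm behind the tip (the band runs from 40 to 64 mm). Both cameras agree on the band.
- **Alignment:** The wedge sits square to the panel, at gate y ≈ 54 mm.
- **Bystanders:** The two weights look unmoved in the last pictures. I didn't re-measure the stapler at the end, but the arm never went near it.

**What disagreed:** My first gate direction, taken from the post tops (−31.1°), made the shut panel look about 2.5° ajar. The post and foot edges in the wrist picture gave about −29°, parallel to the panel, and the panel would not move under 25 N. I took that as shut and used −28.8° from then on.

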